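Fetch the red colour pot from behind the bottles and weigh it

TASK

I need the pot with the red lid on the scale, but three bottles crowd round it in the grey stock bay. First stand all three bottles in the green side tray, then set the red pot in the middle of the scale's steel pan while the bottles are still in the tray, and then put every bottle back in the bay where it stood. Keep everything upright and leave the yellow and grey pots alone.

Things in the scene. Friction and masses are not known exactly. Their poses are not given: they have to be found in the camera images.
- white_bottle_mid (a point): White plastic bottle with a pale blue label and a blue screw cap; 128 mm tall, body 48 mm diameter. The point is on its axis, half-way up (64 mm above its base), z up along the axis. The cap is an upright cylinder of 32 mm diameter forming the top 36 mm (28 to 64 mm above this point): lift the bottle by the cap. Below the cap a shoulder widens steeply to the body. About 140 g (weights vary by some 25 %).
- amber_bottle_mid (a point): Amber glass bottle with a white paper label and a black screw cap; 120 mm tall, body 47 mm diameter. The point is on its axis, half-way up (60 mm above its base), z up along the axis. Cap: cylinder of 32 mm diameter forming the top 36 mm (24 to 60 mm above this point): lift it by the cap. About 140 g.
- metal_bottle_mid (a point): Bare aluminium bottle with a grey label and a white screw cap; 136 mm tall, body 44 mm diameter. The point is on its axis, half-way up (68 mm above its base), z up along the axis. Cap: cylinder of 32 mm diameter forming the top 36 mm (32 to 68 mm above this point): lift it by the cap. About 140 g.
- red_pot_mid (a point): The wanted low round pot: white with a red band and a red lid, 52 mm diameter, 48 mm tall, about 110 g, closed. The point is on its axis, half-way up (24 mm above its base), z up. It stands in the bay with one bottle before it and one at each side, all within a finger's width; once they are gone there are more than 40 mm free all round it.
- yellow_pot_mid (a point): A like pot with a yellow band and lid, 52 mm diameter, 48 mm tall, near a front corner of the bay; to be left alone. Point on its axis half-way up.
- grey_pot_mid (a point): A like pot with a dark grey band and lid, 52 mm diameter, 48 mm tall, near the other front corner of the bay; to be left alone. Point on its axis half-way up.
- bay: Fixed grey sheet-steel stock bay with a pale liner, 210 mm (x) by 310 mm (y), floor 5 mm above the table, 35 mm high thin rims on its far (+x) and two sides, open at the front (-x). Origin under its centre on the table.
- tray: Fixed green open plastic side tray, 270 mm long (its x) by 130 mm wide (its y), 35 mm high, walls and floor 4 mm thick. Origin under its centre on the table. It may stand left or right of the bay. Empty at the start; it has room for the three bottles in a row along its x, 80 mm apart.
- scale_pan (a point): Centre of the top face of the bench scale's round steel pan, 130 mm diameter, 51 mm above the table, rigid, fixed. The scale is a low white box with a grey front panel on the robot's side; it stands on the other side of the bay from the tray.

How it is judged:
On the way, in this order (a step that is already met when the one before it is completed fails the run):
1. all three bottles stand upright in the green tray, the red pot still in its place in the bay (x of white_bottle_mid in the frame of tray between -0.125 and 0.125 m and y of white_bottle_mid in the frame of tray between -0.055 and 0.055 m and height (world z) of white_bottle_mid below 0.076 m and angle between each of white_bottle_mid, amber_bottle_mid, metal_bottle_mid's own z axis and vertical below 0.12 rad and x of amber_bottle_mid in the frame of tray between -0.125 and 0.125 m and y of amber_bottle_mid in the frame of tray between -0.055 and 0.055 m and height (world z) of amber_bottle_mid below 0.072 m and x of metal_bottle_mid in the frame of tray between -0.125 and 0.125 m and y of metal_bottle_mid in the frame of tray between -0.055 and 0.055 m and height (world z) of metal_bottle_mid below 0.08 m and distance of red_pot_mid from where it was at the start of the episode below 0.03 m), for 0.2 s.
2. the red pot stands released in the middle of the scale's pan, the three bottles still in the tray (horizontal distance between red_pot_mid and scale_pan below 0.02 m and z of red_pot_mid in the frame of scale_pan between 0.019 and 0.029 m and angle between each of red_pot_mid, white_bottle_mid, amber_bottle_mid, metal_bottle_mid's own z axis and vertical below 0.12 rad and contact force between the fingers and red_pot below 0.05 N and x of white_bottle_mid in the frame of tray between -0.125 and 0.125 m and y of white_bottle_mid in the frame of tray between -0.055 and 0.055 m and height (world z) of white_bottle_mid below 0.076 m and x of amber_bottle_mid in the frame of tray between -0.125 and 0.125 m and y of amber_bottle_mid in the frame of tray between -0.055 and 0.055 m and height (world z) of amber_bottle_mid below 0.072 m and x of metal_bottle_mid in the frame of tray between -0.125 and 0.125 m and y of metal_bottle_mid in the frame of tray between -0.055 and 0.055 m and height (world z) of metal_bottle_mid below 0.08 m), for 0.2 s.
At the end, for the whole second after the job is handed in: The red pot stands upright on the scale's pan, within 20 mm of its centre; each of the three bottles stands upright in the bay within 15 mm of where it stood at the start; the yellow and grey pots are within 15 mm of where they were; all are at rest and released (horizontal distance between red_pot_mid and scale_pan below 0.02 m and z of red_pot_mid in the frame of scale_pan between 0.019 and 0.029 m and angle between each of red_pot_mid, white_bottle_mid, amber_bottle_mid, metal_bottle_mid's own z axis and vertical below 0.12 rad and linear speed of each of red_pot, white_bottle, amber_bottle, metal_bottle below 0.02 m/s and distance of each of white_bottle_mid, amber_bottle_mid, metal_bottle_mid, yellow_pot_mid, grey_pot_mid from where it was at the start of the episode below 0.015 m); the robot touches nothing.
It fails at once if a bottle or the red pot is tipped over (more than 40 degrees) (angle between any of white_bottle_mid, amber_bottle_mid, metal_bottle_mid, red_pot_mid's own z axis and vertical above 0.7 rad).
It fails at once if the yellow or grey pot is moved more than 30 mm or tipped over (distance of any of yellow_pot_mid, grey_pot_mid from where it was at the start of the episode above 0.03 m or angle between any of yellow_pot_mid, grey_pot_mid's own z axis and vertical above 0.7 rad).
It also fails if it takes over 147 s, if anything falls off the work surface, if the arm or the gripper's body presses on something with over 40 N, if the wrist force passes 120 N, or if a joint passes its speed limit or range.

ROBOT

A 6-joint arm with a two-finger parallel gripper is mounted at the origin on the work surface. World frame = base frame: x ahead of the robot, y to its left, z up, the work surface at z = 0. Lengths are in m, angles in rad, forces in N, time in s.
With the tool pointing down it reaches from about 0.325 to 0.775 m from the base axis. Payload 9.3 kg.
Tool frame: the origin (TCP) lies on the mounting face of the last link; the fingertips stand 173 mm ahead of it and the grasp point (between the pads) lies 155 mm ahead of it (grip_point_offset is the distance from the TCP to the grasp point, in m); z points along the fingers, y is the direction in which the jaws open and shut (so a half turn about z gives the same grasp; the last joint's range is limited). The gripper opens to 85 mm and grips with 20 to 120 N. Pads are 22 mm wide; open, the fingers measure 114 mm over their backs; the gripper's body (76 mm by 85 mm) begins 54 mm behind the grasp point. The pads swing forward as they close: fully open they stand 13 mm farther back than shut.
Start: joints at [-1.472, 0.259, 0.021, 1.334, 0, 1.418], TCP at [0.137, -0.533, 0.405] pointing down, gripper open.
Joint ranges: [-3.04, 3.04], [-0.91, 1.82], [-1.04, 1.36], [-1.92, 1.95], [-1.52, 1.45], [-3.14, 3.14]. Speed limits (rad/s): [2.22, 2.22, 2.79, 3.14, 3.14, 3.14].

INTERFACE

Orientations are given as a rotation vector (axis times angle).
In Python, from plant import * gives the robot as it stands.
- The arm moves only by the tool move_arm, never from a script. Its argument "series" is a list that holds one entry, the list of rows, each a list of 5 numbers: the shift along the tool's x, y, z in m, then the turn about the tool's z in degrees, then the gripper command: -1 is fully open, 1 is shut, values between are in proportion. A call has exactly 8 rows; each row shifts and turns the commanded pose from where the row before left it, along the tool's axes as they then stand; what a row does not reach is not made up. A row lasts 1/10 s, in which the tool goes at most 50 mm and 8.59 degrees, less where a joint would pass 70% of its speed; a pose out of reach is approached as far as the arm can. A call with a gripper value outside its range is refused whole. The fingers move at their own pace and stop on an object; the grip force is fixed at half the most. Time passes only in rows, so rows that do not move let the fingers close, or fill a call up. It gives the time, the measured TCP pose, the force and the opening at its end, in the units of the state.
- observe(): the state, without advancing time (a new reading comes with each control period).
- get_image(name): name is "scene" or "top" or "wrist"; returns the picture (420x560x3 uint8, red, green, blue); there is no depth.
- calibration(name): a dict with "fx", "fy", "cx", "cy" (pixels), "R" (3x3) and "t" (3): a world point X has camera coordinates R X + t. Camera axes: x right, y down, z forward; pixel columns grow to the right and rows downward; lengths in m; the calibration is good to about 2 mm. The wrist camera is an equidistant fisheye: a pixel r from the principal point sees the ray r / f radians off the axis. A picture is of the moment at which its call begins: read the wrist's pose just before it. calibration takes no time and is no camera call; for the wrist camera it gives the pose at the moment of the call.
- sign_off(): hands the job in, once; it reports no verdict.
The state is a dict: "clock": time; "joint_positions": joint angles; "joint_vel": joint speeds; "effort": joint torques, N m; "tcp_pos": TCP position; "orientation": TCP orientation; "wrist_force": force on the tool from outside, world axes, zero at the start; "moment": the same for the moment, N m; "finger_gap": opening from 0.0 (shut) to 1.0 (fully open).
Only numpy, scipy, OpenCV 4.12 (cv2) and the standard library are available. Lean on these libraries where they do the work, as an engineer would, in place of code of your own. Each camera call takes 0.05 s, during which the arm holds its last target.

## Working session

There is one attempt and no reset: what is moved stays moved. The work goes in short steps, Python scripts to look and compute and a tool call to move; the robot and the scene stay as the last step left them, time stands still between calls to the robot, and variables do not carry over. Pictures are saved under pics/ and viewed, and the job is handed in when it is done.

Besides the shell and the picture viewer there is one more tool, called after ">>>" as a command line: name --argument value ..., lists and objects as JSON in quotes. move_arm: Moves the arm, as the interface text tells. Its arguments: {"type":"object","properties":{"series":{"type":"array"}},"required":["series"]}

```bash
mkdir -p pics; ls; python3 - <<'E'
from plant import *
import cv2
s=observe(); print({k:s[k] for k in s})
for n in ["scene","top","wrist"]:
    c=calibration(n); print(n,c)
    im=get_image(n); cv2.imwrite(f"pics/{n}0.png",im[:,:,::-1])
E
```

```text
pics
{'clock': 0.0, 'joint_positions': array([-1.47156884e+00,  2.59175354e-01,  2.07137129e-02,  1.33368443e+00,
        9.77779984e-06,  1.41822121e+00]), 'joint_vel': array([ 0.00052237, -0.00106448, -0.00067996, -0.00091821, -0.00145768,
       -0.00063106]), 'effort': array([ 4.24668394e-05, -5.55636227e+01,  3.44529998e+01,  1.34527939e-02,
       -2.51156334e-04, -2.32112569e-06]), 'tcp_pos': array([ 0.13703578, -0.53258626,  0.40405624]), 'orientation': array([-3.11538829e+00, -3.94317090e-01, -7.18691078e-05]), 'wrist_force': array([-0.60687482,  0.43615211, -0.97346418]), 'moment': array([-0.02508204,  0.01714362,  0.03469084]), 'finger_gap': 1.000339693485255}
scene {'fx': 399.21826804224725, 'fy': 399.21826804224725, 'cx': 291.66362086200326, 'cy': 207.80651081598418, 'R': array([[-0.63379232,  0.77350231,  0.00121266],
       [ 0.53644025,  0.44067679, -0.71974706],
       [-0.5572604 , -0.45551964, -0.69423534]]), 't': array([ 0.32459138, -0.23247619,  1.21851443])}
top {'fx': 512.0684321308371, 'fy': 512.0684321308371, 'cx': 281.11946180729046, 'cy': 208.44920046490944, 'R': array([[ 0.00381476, -0.9999911 ,  0.00179957],
       [-0.99525596, -0.00397163, -0.09721007],
       [ 0.09721635, -0.0014202 , -0.99526226]]), 't': array([-0.00876677,  0.56353075,  1.13718325])}
wrist {'fx': 325.19226210127806, 'fy': 325.19226210127806, 'cx': 275.1958151286338, 'cy': 209.2722764959695, 'R': array([[ 0.25023639, -0.96818427, -0.0009812 ],
       [-0.9312042 , -0.24095571,  0.27349421],
       [-0.26502921, -0.06752451, -0.96187315]]), 't': array([-0.54976626, -0.03707113,  0.37891961])}
```

View pics/top0.png

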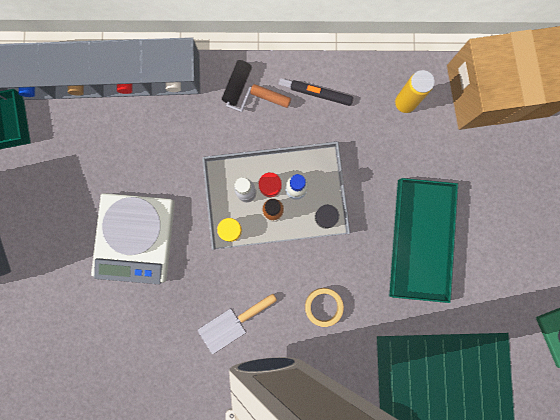

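View pics/scene0.png

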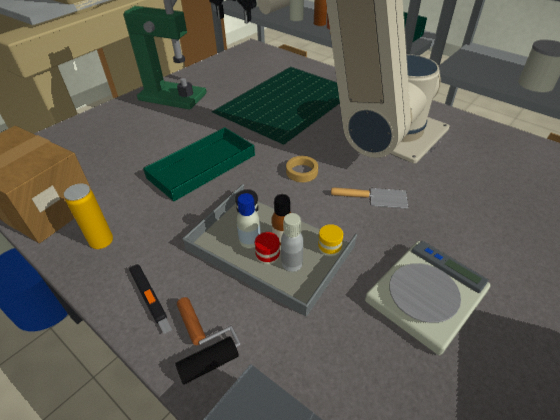

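View pics/wrist0.png

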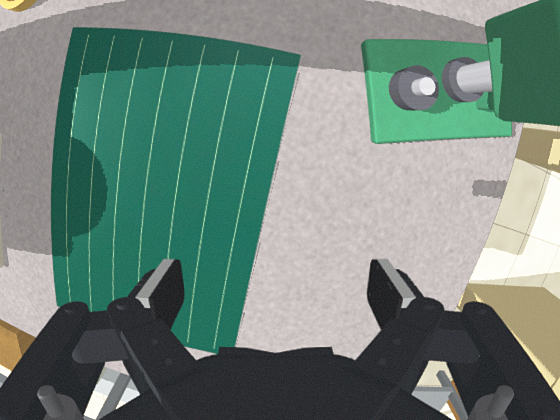

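The top view shows the bay in the middle at (277,195). The tray is on the right at (424,240), the -y side, and the scale is on the left with its pan at (131,226). I'll enlarge the bay and the neighbouring parts.

```bash
python3 - <<'E'
import cv2
im=cv2.imread("pics/top0.png")
cv2.imwrite("pics/top0_bay.png",cv2.resize(im[140:255,200:355],None,fx=5,fy=5,interpolation=cv2.INTER_CUBIC))
a=cv2.resize(im[170:310,380:470],None,fx=4,fy=4,interpolation=cv2.INTER_CUBIC)
b=cv2.resize(im[170:310,80:190],None,fx=4,fy=4,interpolation=cv2.INTER_CUBIC)
cv2.imwrite("pics/top0_ts.png",cv2.hconcat([a,b]))
im=cv2.imread("pics/scene0.png")
cv2.imwrite("pics/scene0_bay.png",cv2.resize(im[180:310,180:360],None,fx=4.4,fy=4.4,interpolation=cv2.INTER_CUBIC))
E
```

```text
(no output)
```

View pics/top0_bay.png

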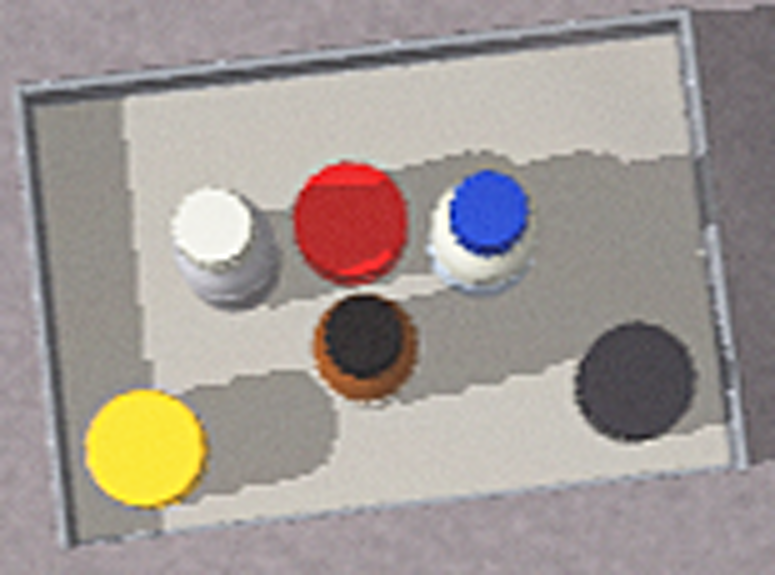

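View pics/top0_ts.png

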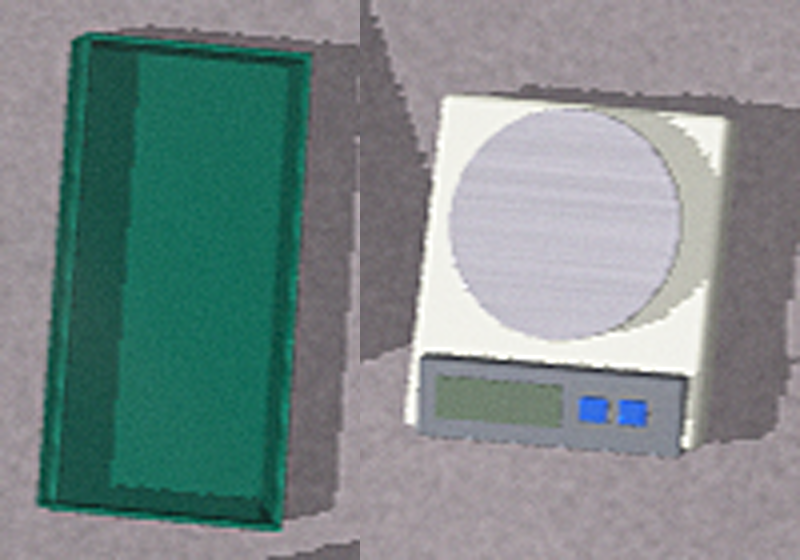

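View pics/scene0_bay.png

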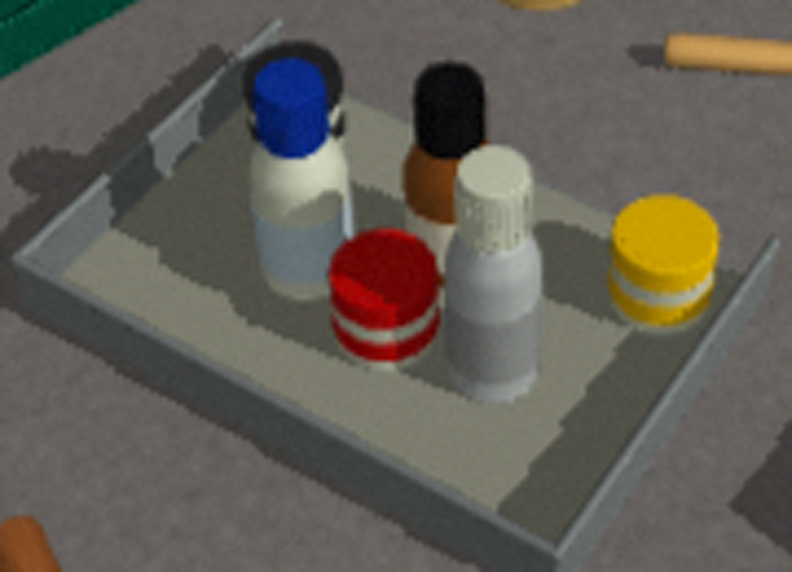

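```bash
cat > h.py <<'E'
import numpy as np
from plant import *
def ray(c,u,v):
    d=np.array([(u-c["cx"])/c["fx"],(v-c["cy"])/c["fy"],1.]); R=np.array(c["R"]);t=np.array(c["t"])
    return -R.T@t, R.T@d
def atz(c,u,v,z):
    o,d=ray(c,u,v); return o+d*(z-o[2])/d[2]
def proj(c,X):
    p=np.array(c["R"])@X+np.array(c["t"]); return np.array([c["fx"]*p[0]/p[2]+c["cx"],c["fy"]*p[1]/p[2]+c["cy"]])
def tri(ca,pa,cb,pb):
    oa,da=ray(ca,*pa); ob,db=ray(cb,*pb)
    s=np.linalg.lstsq(np.c_[da,-db],ob-oa,rcond=None)[0]
    A=oa+s[0]*da;B=ob+s[1]*db
    return (A+B)/2,np.linalg.norm(A-B)
E
python3 - <<'E'
from h import *
np.set_printoptions(precision=4,suppress=True)
T=calibration("top");S=calibration("scene")
f=lambda p,k,ox,oy:(ox+(p[0]+.5)/k-.5, oy+(p[1]+.5)/k-.5)
top={"white":((488.5,209),.133),"metal":((212,226),.141),"amber":((364,335),.125),"red":((350.5,220),.053),"yellow":((146,448),.053),"grey":((635,381),.053)}
sc={"white":(292,84),"metal":(495,172),"amber":(451,89),"red":(385,264),"yellow":(666,230)}
for n,(p,z) in top.items():
    a=f(p,5,200,140); print(n,atz(T,*a,z), end=" ")
    if n in sc: 
        b=f(sc[n],4.4,180,180); print(atz(S,*b,z),*tri(T,a,S,b))
    else: print()
print("pan",atz(T,*f((207,224),4,80,170),.051), "scene",atz(S,425,293,.051))
cs=[atz(T,*f(p,4,380,170),.035) for p in [(77,37),(312,55),(282,529),(41,507)]]
print("tray",cs,np.mean(cs,0),[np.linalg.norm(cs[i]-cs[i-1]) for i in range(4)])
b=[atz(T,*f(p,5,200,140),.04) for p in [(17,90),(688,12),(742,465),(67,543)]]
print("bay",b,[np.linalg.norm(b[i]-b[i-1]) for i in range(4)])
E
```

```text
white [ 0.6099 -0.0398  0.133 ] [ 0.6098 -0.0392  0.133 ] [ 0.6097 -0.0396  0.1327] 0.0005304910012516251
metal [0.6011 0.0744 0.141 ] [0.6006 0.0733 0.141 ] [0.6011 0.0741 0.1419] 0.0005082031672083155
amber [0.5578 0.0118 0.125 ] [0.5597 0.0136 0.125 ] [0.558  0.0119 0.1228] 0.00028941854567207664
red [0.6168 0.0192 0.053 ] [0.6139 0.0172 0.053 ] [0.6162 0.0192 0.0565] 0.00025233847799244647
yellow [0.5144 0.1092 0.053 ] [0.5116 0.1074 0.053 ] [0.5142 0.1089 0.0563] 0.00010328910924340274
grey [ 0.5451 -0.1076  0.053 ] 
pan [0.5216 0.3257 0.051 ] scene [0.5251 0.3301 0.051 ]
tray [array([ 0.6314, -0.274 ,  0.035 ]), array([ 0.6217, -0.4073,  0.035 ]), array([ 0.3558, -0.3828,  0.035 ]), array([ 0.3674, -0.2491,  0.035 ])] [ 0.4941 -0.3283  0.035 ] [np.float64(0.26523221208788006), np.float64(0.13369537316551533), np.float64(0.2669886133132767), np.float64(0.13418353569603297)]
bay [array([0.6777, 0.1713, 0.04  ]), array([ 0.715 , -0.1338,  0.04  ]), array([ 0.5086, -0.1566,  0.04  ]), array([0.4726, 0.1452, 0.04  ])] [np.float64(0.2067542921566431), np.float64(0.30737762221667003), np.float64(0.20768727195327924), np.float64(0.30388461492144453)]
```

The top and scene cameras agree to 1–4 mm. The tray and bay sizes also match the spec: the tray measures 267×134 mm, and the bay 207×305 mm. My plan is tool yaw 90°, so tool x is world +y, tool y is world +x, and tool z points down. The order is amber to the near slot, white to the middle, metal to the far one.

>>> move_arm --series '[[[0,0,0,-8.5,-0.3],[0,0,0,-8.5,-0.3],[0,0,0,-8.5,-0.3],[0,0,0,-8.5,-0.3],[0,0,0,-8.5,-0.3],[0,0,0,-8.5,-0.3],[0,0,0,-8.5,-0.3],[0,0,0,-8.5,-0.3]]]'

```text
clock: 0.95
tcp_pos: [0.137, -0.5326, 0.4044]
orientation: [-2.357, -2.077, -0.001]
wrist_force: [-0.2, 0.0, 0.1]
finger_gap: 0.648
```

>>> move_arm --series '[[[0,0,0,-7.6,-0.3],[0.03,0.03,0,0,-0.3],[0.03,0.03,0,0,-0.3],[0.03,0.03,0,0,-0.3],[0.03,0.03,0,0,-0.3],[0.03,0.03,0,0,-0.3],[0.03,0.03,0,0,-0.3],[0,0,0,0,-0.3]]]'

```text
clock: 1.75
tcp_pos: [0.3192, -0.3494, 0.4049]
orientation: [-2.216, -2.227, -0.002]
wrist_force: [0.0, 0.4, -0.4]
finger_gap: 0.648
```

>>> move_arm --series '[[[0.045,0.03,0.005,0,-0.3],[0.045,0.03,0.005,0,-0.3],[0.045,0.03,0.005,0,-0.3],[0.045,0.03,0.005,0,-0.3],[0.045,0.03,0.005,0,-0.3],[0.045,0.03,0.005,0,-0.3],[0.045,0.03,0.005,0,-0.3],[0.045,0.03,0.005,0,-0.3]]]'

```text
clock: 2.55
tcp_pos: [0.5386, -0.0195, 0.3676]
orientation: [2.221, 2.222, -0.0]
wrist_force: [0.4, -1.3, 0.7]
finger_gap: 0.653
```

```bash
python3 - <<'E'
from h import *
import cv2
s=observe();print(s["tcp_pos"],s["orientation"],s["clock"],s["finger_gap"])
c=calibration("wrist");print(c)
cv2.imwrite("pics/w1.png",get_image("wrist")[:,:,::-1])
E
```

```text
[ 0.53857443 -0.01954796  0.36756178] [ 2.22108410e+00  2.22152557e+00 -3.00754952e-04] 2.55 0.6528881616451245
{'fx': 325.19226210127806, 'fy': 325.19226210127806, 'cx': 275.1958151286338, 'cy': 209.2722764959695, 'R': array([[ 9.99998208e-01,  1.34387531e-03, -1.33326247e-03],
       [ 1.65685423e-03, -9.61999005e-01,  2.73047926e-01],
       [-9.15654808e-04, -2.73049645e-01, -9.61999508e-01]]), 't': array([-0.53777877, -0.04569339,  0.33860574])}
```

View pics/w1.png

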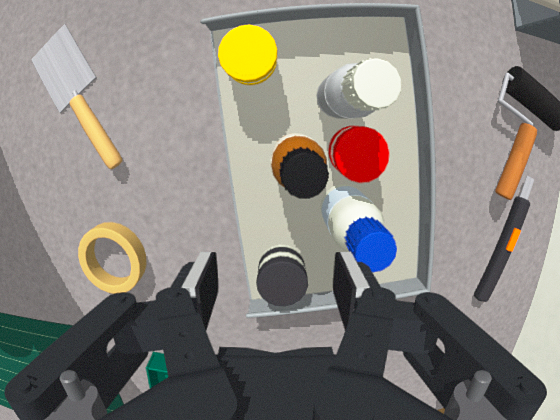

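The wrist view shows the amber cap at about (304,173), the blue cap at (371,244), the white cap at (377,84), and the red lid at (362,154). I'll check these against my positions with the fisheye model.

```bash
cat >> h.py <<'E'
def wray(c,u,v):
    x=(u-c["cx"])/c["fx"];y=(v-c["cy"])/c["fy"];th=np.hypot(x,y)
    d=np.array([np.sin(th)*x/th,np.sin(th)*y/th,np.cos(th)]) if th>1e-9 else np.array([0,0,1.])
    R=np.array(c["R"]);return -R.T@np.array(c["t"]),R.T@d
def watz(c,u,v,z):
    o,d=wray(c,u,v);return o+d*(z-o[2])/d[2]
E
python3 - <<'E'
from h import *
np.set_printoptions(precision=4,suppress=True)
print(observe()["tcp_pos"])
c={'fx': 325.192,'cx': 275.196, 'fy':325.192,'cy': 209.272, 'R': np.array([[ 9.99998208e-01,  1.34387531e-03, -1.33326247e-03],
       [ 1.65685423e-03, -9.61999005e-01,  2.73047926e-01],
       [-9.15654808e-04, -2.73049645e-01, -9.61999508e-01]]), 't':np.array([-0.53777877, -0.04569339,  0.33860574])}
for n,p,z in [("amber",(304,173),.125),("white",(371,244),.133),("metal",(377,84),.141),("red",(362,154),.053),("yellow",(248,53),.053),("grey",(282,277),.053)]:
    print(n,watz(c,*p,z))
E
```

```text
[ 0.5412 -0.0149  0.3664]
amber [0.557  0.0139 0.125 ]
white [ 0.6048 -0.0339  0.133 ]
metal [0.6002 0.0733 0.141 ]
red [0.6156 0.0201 0.053 ]
yellow [0.5143 0.1084 0.053 ]
grey [ 0.5447 -0.1006  0.053 ]
```

>>> move_arm --series '[[[0,0,0,0,-0.3],[0,0,0,0,-0.3],[0,0,0.025,0,-0.3],[0,0,0.025,0,-0.3],[0,0,0.02,0,-0.3],[0,0,0,0,-0.3],[0,0,0,0,-0.3],[0,0,0,0,-0.3]]]'

```text
clock: 3.4
tcp_pos: [0.5379, -0.0219, 0.2993]
orientation: [2.221, 2.219, 0.002]
wrist_force: [-1.1, 0.3, -0.3]
finger_gap: 0.647
```

```bash
python3 - <<'E'
from h import *
import cv2
s=observe();print(s["tcp_pos"],s["orientation"],s["clock"],s["finger_gap"])
c=calibration("wrist")
cv2.imwrite("pics/w2.png",get_image("wrist")[:,:,::-1])
import pickle;pickle.dump(c,open("c.pkl","wb"))
E
```

```text
[ 0.53790307 -0.02186812  0.29926492] [2.22093597e+00 2.21949464e+00 1.68503988e-03] 3.4 0.6467216972163151
```

View pics/w2.png

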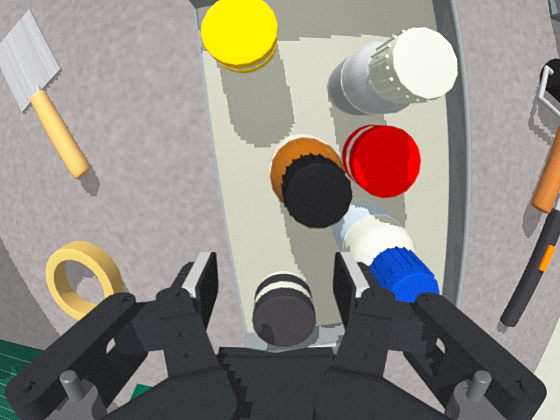

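```bash
python3 - <<'E'
from h import *
import pickle
np.set_printoptions(precision=4,suppress=True)
c=pickle.load(open("c.pkl","rb"))
for n,p,z in [("amber",(317,193),.125),("metal",(413,63),.141),("red",(383,159),.053),("yellow",(239,31),.053)]:
    print(n,watz(c,*p,z))
E
```

```text
amber [0.5568 0.0137 0.125 ]
metal [0.5943 0.073  0.141 ]
red [0.6123 0.0217 0.053 ]
yellow [0.5139 0.1075 0.053 ]
```

>>> move_arm --series '[[[0,0.01,-0.01,0,-0.3],[0.01,0.01,0,0,-0.3],[0.015,0,0,0,-0.3],[0.01,0,0,0,-0.3],[0,0,0,0,-0.3],[0,0,0,0,-0.3],[0,0,0,0,-0.3],[0,0,0,0,-0.3]]]'

```text
clock: 4.25
tcp_pos: [0.5576, 0.0137, 0.3078]
orientation: [-2.221, -2.222, 0.0]
wrist_force: [-0.3, -1.1, -0.5]
finger_gap: 0.651
```

>>> move_arm --series '[[[0,0,0.02,0,-0.3],[0,0,0.02,0,-0.3],[0,0,0.004,0,-0.3],[0,0,0,0,1],[0,0,0,0,1],[0,0,0,0,1],[0,0,0,0,1],[0,0,0,0,1]]]'

```text
clock: 5.05
tcp_pos: [0.5579, 0.0139, 0.2647]
orientation: [2.22, 2.221, 0.001]
wrist_force: [0.2, 0.1, 4.2]
finger_gap: 0.359
```

>>> move_arm --series '[[[0,0,-0.01,0,1],[0,0,-0.02,0,1],[0,0,-0.025,0,1],[0,0,-0.025,0,1],[-0.02,-0.01,0,0,1],[-0.035,-0.018,0,0,1],[-0.039,-0.018,0,0,1],[-0.039,-0.018,0,0,1]]]'

```text
clock: 5.85
tcp_pos: [0.4929, -0.1199, 0.3444]
orientation: [2.22, 2.223, 0.0]
wrist_force: [0.7, -0.8, -1.2]
finger_gap: 0.362
```

>>> move_arm --series '[[[-0.039,-0.018,0,0,1],[-0.039,-0.018,0,0,1],[-0.039,-0.018,0,0,1],[-0.035,-0.015,0,0,1],[-0.03,-0.01,0,0,1],[-0.02,0,0,0,1],[0,0,0,0,1],[0,0,0,0,1]]]'

```text
clock: 6.65
tcp_pos: [0.4151, -0.321, 0.3438]
orientation: [-2.221, -2.221, -0.001]
wrist_force: [-0.7, 0.2, -1.1]
finger_gap: 0.363
```

```bash
python3 - <<'E'
from h import *
import cv2
s=observe();print(s["tcp_pos"],s["wrist_force"],s["clock"],s["finger_gap"])
cv2.imwrite("pics/s2.png",get_image("scene")[:,:,::-1])
E
```

```text
[ 0.41507751 -0.32101143  0.3438084 ] [-0.73331585  0.17496413 -1.14146982] 6.65 0.36309919775363175
```

View pics/s2.png

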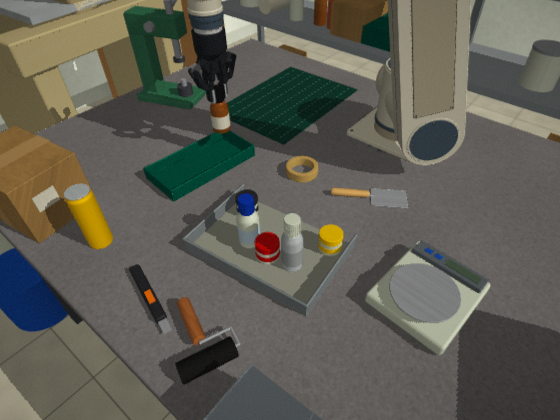

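The scene view shows the amber bottle held upright over the near (robot-side) end of the tray at about (220,118). Next I lower it and release.

>>> move_arm --series '[[[0,0,0.02,0,1],[0,0,0.03,0,1],[0,0,0.02,0,1],[0,0,0.01,0,1],[0,0,0,0,1],[0,0,0,0,-0.3],[0,0,0,0,-0.3],[0,0,0,0,-0.3]]]'

```text
clock: 7.5
tcp_pos: [0.4151, -0.321, 0.2644]
orientation: [2.22, 2.222, -0.0]
wrist_force: [0.5, 0.5, 0.6]
finger_gap: 0.652
```

>>> move_arm --series '[[[0,0,-0.02,0,-0.3],[0,0,-0.03,0,-0.3],[0,0,-0.04,0,-0.3],[0.02,0.01,0,0,-0.3],[0.036,0.025,0,0,-0.3],[0.036,0.025,0,0,-0.3],[0.036,0.025,0,0,-0.3],[0.036,0.025,0,0,-0.3]]]'

```text
clock: 8.3
tcp_pos: [0.5255, -0.1556, 0.3544]
orientation: [2.221, 2.221, 0.0]
wrist_force: [0.5, -1.2, 0.7]
finger_gap: 0.649
```

```bash
python3 - <<'E'
from h import *
import cv2
s=observe();print(s["tcp_pos"],s["wrist_force"],s["clock"],s["finger_gap"])
cv2.imwrite("pics/s3.png",get_image("scene")[:,:,::-1])
E
```

```text
[ 0.52545527 -0.15560792  0.35438999] [ 0.48506559 -1.23937046  0.66847898] 8.3 0.648581101030105
```

View pics/s3.png

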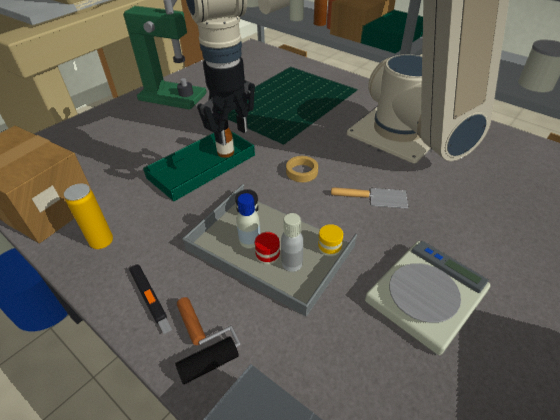

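Amber is standing in the near end of the tray at (224,145). Next is the white bottle.

>>> move_arm --series '[[[0.034,0.024,0,0,-0.3],[0.034,0.024,0,0,-0.3],[0.03,0.022,0,0,-0.3],[0.015,0.012,0.01,0,-0.3],[0.004,0.003,0.01,0,-0.3],[0,0,0.01,0,-0.3],[0,0,0,0,-0.3],[0,0,0,0,-0.3]]]'

```text
clock: 9.15
tcp_pos: [0.6092, -0.0412, 0.3237]
orientation: [-2.222, -2.22, 0.001]
wrist_force: [-1.1, -0.2, 0.1]
finger_gap: 0.65
```

```bash
python3 - <<'E'
from h import *
import cv2,pickle
s=observe();print(s["tcp_pos"],s["wrist_force"],s["clock"],s["finger_gap"])
pickle.dump(calibration("wrist"),open("c.pkl","wb"))
cv2.imwrite("pics/w3.png",get_image("wrist")[:,:,::-1])
E
```

```text
[ 0.60917019 -0.0411564   0.32373744] [-1.06478124 -0.19232708  0.14884813] 9.15 0.649994274201976
```

View pics/w3.png

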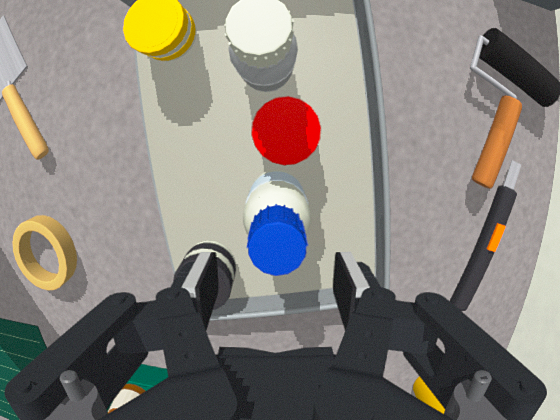

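```bash
python3 - <<'E'
from h import *
import pickle
np.set_printoptions(precision=4,suppress=True)
c=pickle.load(open("c.pkl","rb"))
for n,p,z in [("white",(277,246),.133),("metal",(259,23),.141),("red",(287,130),.053)]:
    print(n,watz(c,*p,z))
E
```

```text
white [ 0.6095 -0.0383  0.133 ]
metal [0.601  0.0743 0.141 ]
red [0.617  0.0198 0.053 ]
```

>>> move_arm --series '[[[0.001,0,0.02,0,-0.3],[0,0,0.02,0,-0.3],[0,0,0.011,0,-0.3],[0,0,0,0,1],[0,0,0,0,1],[0,0,0,0,1],[0,0,0,0,1],[0,0,0,0,1]]]'

```text
clock: 10.0
tcp_pos: [0.6099, -0.0391, 0.2735]
orientation: [2.22, 2.221, 0.001]
wrist_force: [-0.3, 1.0, 2.0]
finger_gap: 0.361
```

>>> move_arm --series '[[[0,0,-0.01,0,1],[0,0,-0.025,0,1],[0,0,-0.03,0,1],[0,0,-0.02,0,1],[-0.02,-0.008,0,0,1],[-0.035,-0.014,0,0,1],[-0.04,-0.016,0,0,1],[-0.04,-0.016,0,0,1]]]'

```text
clock: 10.8
tcp_pos: [0.5551, -0.1749, 0.3587]
orientation: [2.219, 2.223, 0.0]
wrist_force: [0.7, -0.9, -2.6]
finger_gap: 0.361
```

>>> move_arm --series '[[[-0.04,-0.016,0,0,1],[-0.04,-0.016,0,0,1],[-0.04,-0.016,0,0,1],[-0.024,-0.01,0,0,1],[-0.01,-0.004,0,0,1],[0,0,0,0,1],[0,0,0.03,0,1],[0,0,0.03,0,1]]]'

```text
clock: 11.6
tcp_pos: [0.4945, -0.3269, 0.2983]
orientation: [2.218, 2.221, 0.001]
wrist_force: [-0.2, 0.2, -2.1]
finger_gap: 0.357
```

>>> move_arm --series '[[[0,0,0.016,0,1],[0,0,0.01,0,1],[0,0,0,0,1],[0,0,0,0,-0.3],[0,0,0,0,-0.3],[0,0,0,0,-0.3],[0,0,-0.03,0,-0.3],[0,0,-0.04,0,-0.3]]]'

```text
clock: 12.4
tcp_pos: [0.4936, -0.3278, 0.3412]
orientation: [-2.218, -2.219, 0.0]
wrist_force: [0.2, -0.9, 0.2]
finger_gap: 0.65
```

>>> move_arm --series '[[[0.03,0.008,-0.02,0,-0.3],[0.045,0.012,0,0,-0.3],[0.045,0.012,0,0,-0.3],[0.045,0.012,0,0,-0.3],[0.045,0.012,0,0,-0.3],[0.045,0.012,0,0,-0.3],[0.045,0.012,0,0,-0.3],[0.045,0.012,0,0,-0.3]]]'

```text
clock: 13.2
tcp_pos: [0.5858, 0.0189, 0.3623]
orientation: [2.221, 2.221, 0.001]
wrist_force: [0.7, 0.1, -0.3]
finger_gap: 0.648
```

>>> move_arm --series '[[[0.035,0.01,0,0,-0.3],[0.016,0.005,0,0,-0.3],[0.004,0,0,0,-0.3],[0,0,0,0,-0.3],[0,0,0,0,-0.3],[0,0,0,0,-0.3],[0,0,0,0,-0.3],[0,0,0,0,-0.3]]]'

```text
clock: 14.0
tcp_pos: [0.6006, 0.0712, 0.362]
orientation: [2.222, 2.221, 0.0]
wrist_force: [-0.2, -0.1, -0.6]
finger_gap: 0.645
```

```bash
python3 - <<'E'
from h import *
import cv2,pickle
s=observe();print(s["tcp_pos"],s["wrist_force"],s["clock"],s["finger_gap"])
pickle.dump(calibration("wrist"),open("c.pkl","wb"))
cv2.imwrite("pics/w4.png",get_image("wrist")[:,:,::-1])
cv2.imwrite("pics/s4.png",get_image("scene")[:,:,::-1])
E
```

```text
[0.60062104 0.0712024  0.36196472] [-0.19115433 -0.09942684 -0.6283862 ] 14.0 0.6452549149716802
```

View pics/w4.png

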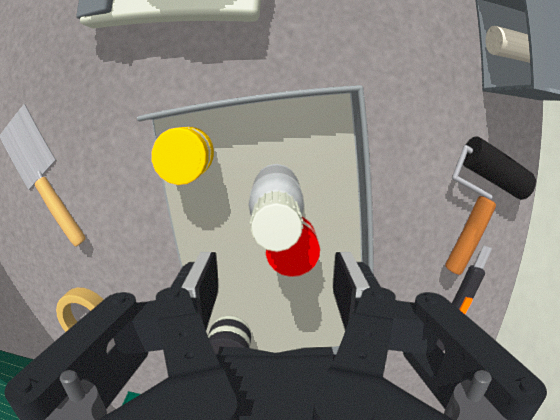

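View pics/s4.png

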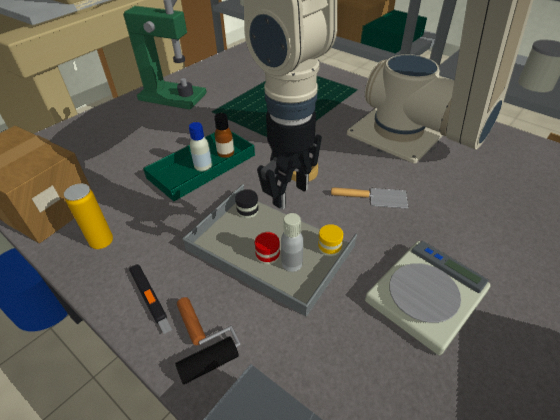

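Both bottles stand in the tray, amber at (224,140) and white at (200,150). The wrist view puts the metal cap at (277,226), between the jaws.

```bash
python3 - <<'E'
from h import *
import pickle
np.set_printoptions(precision=4,suppress=True)
c=pickle.load(open("c.pkl","rb"))
for n,p,z in [("metal",(277,226),.141),("yellow",(182,155),.053)]:
    print(n,watz(c,*p,z))
E
```

```text
metal [0.6012 0.0751 0.141 ]
yellow [0.5177 0.1106 0.053 ]
```

>>> move_arm --series '[[[0.003,0,0.03,0,-0.3],[0,0,0.03,0,-0.3],[0,0,0.021,0,-0.3],[0,0,0,0,-0.3],[0,0,0,0,1],[0,0,0,0,1],[0,0,0,0,1],[0,0,0,0,1]]]'

```text
clock: 14.9
tcp_pos: [0.601, 0.075, 0.2824]
orientation: [2.219, 2.221, 0.003]
wrist_force: [-0.7, -0.0, 6.8]
finger_gap: 0.361
```

>>> move_arm --series '[[[0,0,-0.01,0,1],[0,0,-0.025,0,1],[0,0,-0.03,0,1],[0,0,-0.02,0,1],[-0.02,0,0,0,1],[-0.035,-0.002,0,0,1],[-0.045,-0.003,0,0,1],[-0.045,-0.003,0,0,1]]]'

```text
clock: 15.7
tcp_pos: [0.5924, -0.071, 0.3666]
orientation: [2.219, 2.223, 0.0]
wrist_force: [0.5, -0.1, -2.2]
finger_gap: 0.36
```

>>> move_arm --series '[[[-0.045,-0.003,0,0,1],[-0.045,-0.003,0,0,1],[-0.045,-0.003,0,0,1],[-0.045,-0.003,0,0,1],[-0.045,-0.003,0,0,1],[-0.03,-0.003,0,0,1],[-0.011,-0.001,0,0,1],[0,0,0,0,1]]]'

```text
clock: 16.5
tcp_pos: [0.5735, -0.3374, 0.3658]
orientation: [-2.223, -2.219, 0.0]
wrist_force: [0.8, 1.0, -1.7]
finger_gap: 0.357
```

>>> move_arm --series '[[[0,0,0.03,0,1],[0,0,0.03,0,1],[0,0,0.018,0,1],[0,0,0.006,0,1],[0,0,0,0,1],[0,0,0,0,-0.3],[0,0,0,0,-0.3],[0,0,0,0,-0.3]]]'

```text
clock: 17.3
tcp_pos: [0.5741, -0.3357, 0.2825]
orientation: [2.22, 2.222, 0.0]
wrist_force: [0.2, -0.4, 0.4]
finger_gap: 0.648
```

>>> move_arm --series '[[[0,0,-0.03,0,-0.3],[0,0,-0.04,0,-0.3],[0.02,0,-0.02,0,-1],[0.04,0.005,0,0,-1],[0.045,0.005,0,0,-1],[0.045,0.005,0,0,-1],[0.045,0.005,0,0,-1],[0.045,0.005,0,0,-1]]]'

```text
clock: 18.1
tcp_pos: [0.5986, -0.0943, 0.3723]
orientation: [2.221, 2.221, 0.001]
wrist_force: [0.4, -0.8, -0.6]
finger_gap: 1.0
```

```bash
python3 - <<'E'
from h import *
import cv2,pickle
s=observe();print(s["tcp_pos"],s["wrist_force"],s["clock"],s["finger_gap"])
cv2.imwrite("pics/s5.png",get_image("scene")[:,:,::-1])
E
```

```text
[ 0.59859923 -0.09428944  0.37228568] [ 0.40280549 -0.81976704 -0.55048983] 18.1 1.0003039176522108
```

View pics/s5.png

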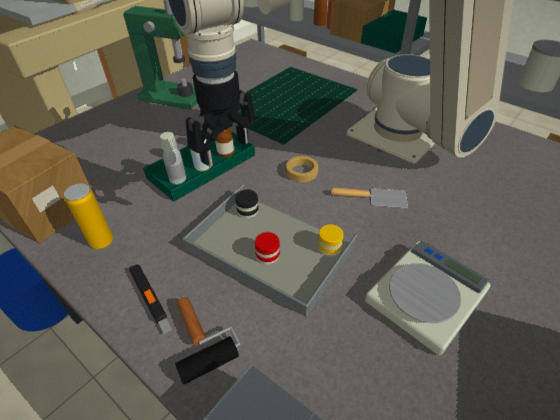

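All three bottles now stand in the tray, and the red pot at (267,247) is clear. I'll move above it and look.

>>> move_arm --series '[[[0.04,0.006,0.02,0,-1],[0.04,0.006,0.03,0,-1],[0.025,0.005,0.03,0,-1],[0.008,0,0.02,0,-1],[0,0,0,0,-1],[0,0,0,0,-1],[0,0,0,0,-1],[0,0,0,0,-1]]]'

```text
clock: 18.95
tcp_pos: [0.616, 0.0158, 0.2735]
orientation: [2.221, 2.219, 0.002]
wrist_force: [0.2, -0.2, -0.2]
finger_gap: 1.002
```

```bash
python3 - <<'E'
from h import *
import cv2,pickle
s=observe();print(s["tcp_pos"],s["wrist_force"],s["clock"],s["finger_gap"])
pickle.dump(calibration("wrist"),open("c.pkl","wb"))
cv2.imwrite("pics/w6.png",get_image("wrist")[:,:,::-1])
im=get_image("scene")[:,:,::-1]
cv2.imwrite("pics/s6.png",cv2.resize(im[100:310,130:370],None,fx=2.8,fy=2.8))
E
```

```text
[0.61597123 0.01577205 0.27353506] [ 0.17431975 -0.24691841 -0.19012885] 18.95 1.0021505647103328
```

View pics/w6.png

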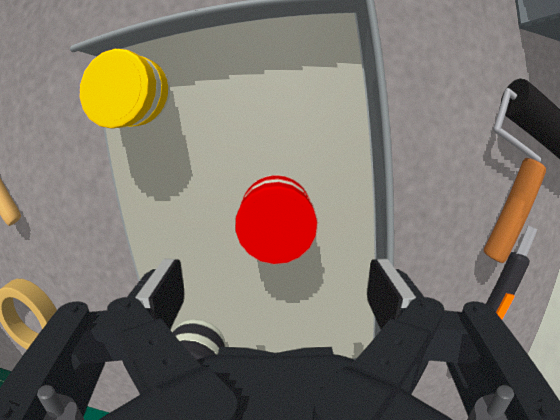

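View pics/s6.png

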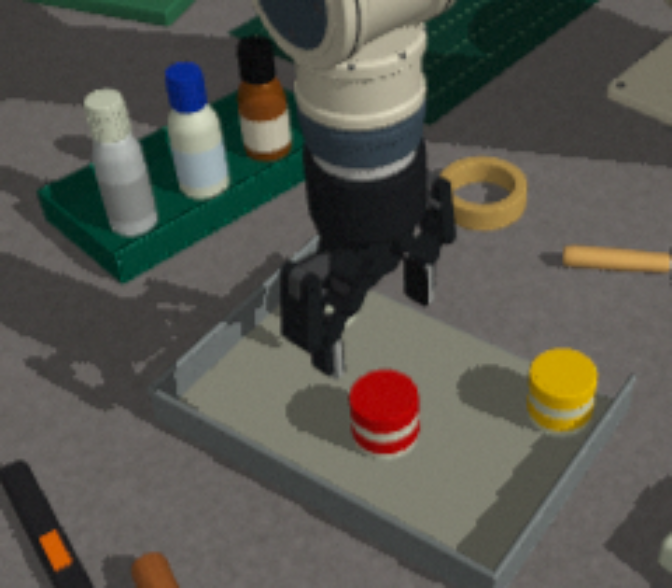

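```bash
python3 - <<'E'
from h import *
import pickle
np.set_printoptions(precision=4,suppress=True)
c=pickle.load(open("c.pkl","rb"))
for n,p,z in [("red",(276,221.5),.053),("yellow",(118,88),.053)]:
    print(n,watz(c,*p,z))
E
```

```text
red [0.6164 0.0227 0.053 ]
yellow [0.5181 0.1089 0.053 ]
```

>>> move_arm --series '[[[0.005,0,0.02,0,-1],[0,0,0.03,0,-1],[0,0,0.02,0,-1],[0,0,0.014,0,-1],[0,0,0,0,-1],[0,0,0,0,1],[0,0,0,0,1],[0,0,0,0,1]]]'

```text
clock: 19.85
tcp_pos: [0.616, 0.0216, 0.1896]
orientation: [2.22, 2.221, 0.002]
wrist_force: [-0.9, -1.4, 2.4]
finger_gap: 0.597
```

>>> move_arm --series '[[[0,0,0,0,1],[0,0,0,0,1],[0,0,-0.01,0,1],[0,0,-0.025,0,1],[0,0,-0.035,0,1],[0,0,-0.035,0,1],[0,0,-0.015,0,1],[0,0,0,0,1]]]'

```text
clock: 20.65
tcp_pos: [0.616, 0.0217, 0.3115]
orientation: [2.218, 2.219, 0.005]
wrist_force: [0.4, 0.6, -0.6]
finger_gap: 0.589
```

>>> move_arm --series '[[[0.02,-0.006,0,0,1],[0.036,-0.011,0,0,1],[0.042,-0.013,0,0,1],[0.042,-0.013,0,0,1],[0.042,-0.013,0,0,1],[0.042,-0.013,0,0,1],[0.042,-0.013,0,0,1],[0.03,-0.009,0,0,1]]]'

```text
clock: 21.45
tcp_pos: [0.5231, 0.3199, 0.307]
orientation: [-2.219, -2.223, 0.002]
wrist_force: [1.0, -0.7, -2.0]
finger_gap: 0.594
```

>>> move_arm --series '[[[0.01,-0.002,0,0,1],[0,0,0,0,1],[0,0,0,0,1],[0,0,0,0,1],[0,0,0,0,1],[0,0,0,0,1],[0,0,0,0,1],[0,0,0,0,1]]]'

```text
clock: 22.25
tcp_pos: [0.5227, 0.3273, 0.3081]
orientation: [2.221, 2.221, 0.0]
wrist_force: [0.5, 0.3, -0.5]
finger_gap: 0.59
```

```bash
python3 - <<'E'
from h import *
import cv2,pickle
s=observe();print(s["tcp_pos"],s["wrist_force"],s["clock"],s["finger_gap"])
pickle.dump(calibration("wrist"),open("c.pkl","wb"))
cv2.imwrite("pics/w7.png",get_image("wrist")[:,:,::-1])
im=get_image("scene")[:,:,::-1]
cv2.imwrite("pics/s7.png",cv2.resize(im[150:400,320:540],None,fx=2.4,fy=2.4))
E
```

```text
[0.52266802 0.32734363 0.3081341 ] [ 0.53244333  0.27161727 -0.49297654] 22.25 0.5898391166382257
```

View pics/w7.png

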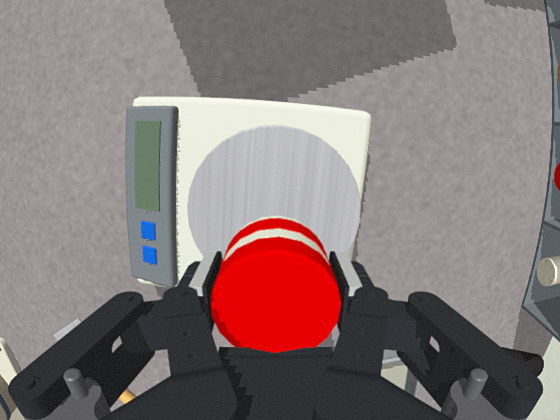

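View pics/s7.png

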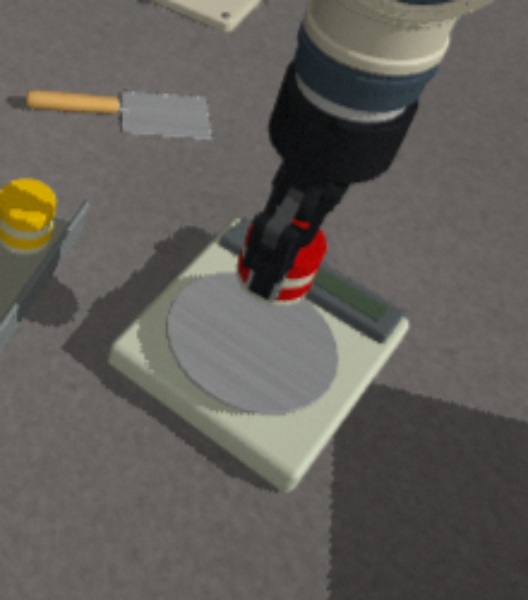

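```bash
python3 - <<'E'
from h import *
import pickle
np.set_printoptions(precision=4,suppress=True)
c=pickle.load(open("c.pkl","rb"))
P=np.array([watz(c,*p,.051)[:2] for p in [(188,206),(275,125),(361,208),(212,151),(336,150)]])
print(P)
from scipy.optimize import least_squares
print(least_squares(lambda q:np.hypot(*(P-q[:2]).T)-.065,[.52,.33]).x)
print("lid",watz(c,277,287,.308-.1896+.053))
E
```

```text
[[0.4574 0.3342]
 [0.5219 0.3922]
 [0.5857 0.3328]
 [0.4774 0.3745]
 [0.5649 0.3753]]
[0.5215 0.327 ]
lid [0.5229 0.3357 0.1714]
```

The pan centre fits to (0.5215, 0.327), which is within 1.5 mm of where the tool stands. I'll lower by 72 mm and release.

>>> move_arm --series '[[[0,-0.001,0.02,0,1],[0,0,0.025,0,1],[0,0,0.015,0,1],[0,0,0.008,0,1],[0,0,0.004,0,1],[0,0,0,0,1],[0,0,0,0,1],[0,0,0,0,1]]]'

```text
clock: 23.15
tcp_pos: [0.5217, 0.3277, 0.2367]
orientation: [2.221, 2.222, 0.002]
wrist_force: [-0.8, -0.1, -1.0]
finger_gap: 0.59
```

>>> move_arm --series '[[[0,0,0.001,0,1],[0,0,0,0,1],[0,0,0,0,-1],[0,0,0,0,-1],[0,0,0,0,-1],[0,0,0,0,-1],[0,0,-0.02,0,-1],[0,0,-0.03,0,-1]]]'

```text
clock: 23.95
tcp_pos: [0.5211, 0.3274, 0.2839]
orientation: [-2.22, -2.221, 0.006]
wrist_force: [0.1, -0.1, 0.2]
finger_gap: 1.001
```

>>> move_arm --series '[[[0,0,-0.03,0,-1],[0,0,-0.03,0,-1],[-0.03,0,-0.02,0,-0.3],[-0.045,0,0,0,-0.3],[-0.045,0,0,0,-0.3],[-0.045,0.005,0,0,-0.3],[-0.045,0.005,0,0,-0.3],[-0.045,0.005,0,0,-0.3]]]'

```text
clock: 24.75
tcp_pos: [0.5364, 0.071, 0.3653]
orientation: [2.22, 2.222, 0.001]
wrist_force: [0.2, -0.1, 0.4]
finger_gap: 0.652
```

```bash
python3 - <<'E'
from h import *
import cv2,pickle
s=observe();print(s["tcp_pos"],s["wrist_force"],s["clock"],s["finger_gap"])
im=get_image("scene")[:,:,::-1]; cv2.imwrite("pics/s8.png",im)
im=get_image("top")[:,:,::-1]; cv2.imwrite("pics/t8.png",im)
E
```

```text
[0.53641004 0.07096226 0.36527629] [ 0.20786417 -0.07034445  0.37896562] 24.75 0.651771197344833
```

View pics/s8.png

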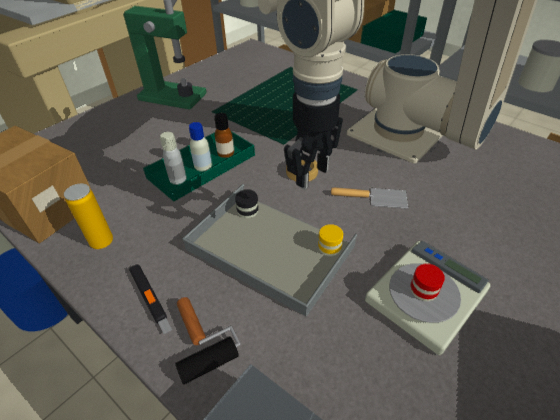

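View pics/t8.png

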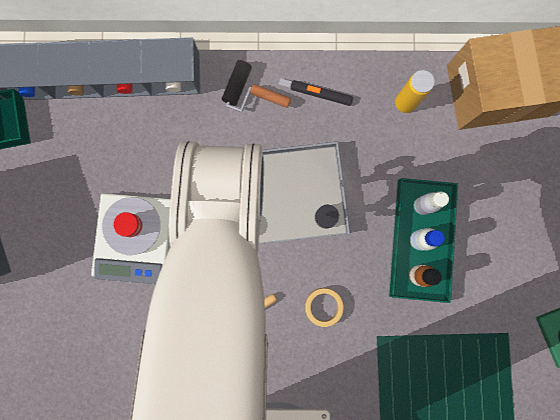

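The pot stands on the pan with its lid at (126,224), and the bottles are upright in a row in the tray.

```bash
python3 - <<'E'
from h import *
import cv2
np.set_printoptions(precision=4,suppress=True)
T=calibration("top")
im=cv2.imread("pics/t8.png"); hsv=cv2.cvtColor(im,cv2.COLOR_BGR2HSV)
m=((hsv[:,:,0]<8)|(hsv[:,:,0]>172))&(hsv[:,:,1]>150)&(hsv[:,:,2]>80)
ys,xs=np.nonzero(m[190:270,90:180]);print(xs.min()+90,xs.max()+90,ys.min()+190,ys.max()+190)
for n,p,z in [("red",(126,223.5),.099),("metal",(439,201),.14),("white",(437,238),.132),("amber",(432,276),.124)]: print(n,atz(T,*p,z))
E
```

```text
114 141 212 236
red [0.5231 0.3233 0.099 ]
metal [ 0.5693 -0.3312  0.14  ]
white [ 0.4935 -0.3276  0.132 ]
amber [ 0.4156 -0.3177  0.124 ]
```

>>> move_arm --series '[[[-0.045,0.004,0,0,-0.3],[-0.045,0.004,0,0,-0.3],[-0.045,0.004,0,0,-0.3],[-0.045,0.004,0,0,-0.3],[-0.045,0.004,0,0,-0.3],[-0.045,0.004,0,0,-0.3],[-0.045,0.004,0,0,-0.3],[-0.045,0.004,0,0,-0.3]]]'

```text
clock: 25.65
tcp_pos: [0.5689, -0.2887, 0.3651]
orientation: [2.221, 2.222, 0.0]
wrist_force: [1.6, -0.0, 0.3]
finger_gap: 0.649
```

>>> move_arm --series '[[[-0.03,0.004,0,0,-0.3],[-0.012,0.002,0.01,0,-0.3],[0,0,0.02,0,-0.3],[0,0,0,0,-0.3],[0,0,0,0,-0.3],[0,0,0,0,-0.3],[0,0,0,0,-0.3],[0,0,0,0,-0.3]]]'

```text
clock: 26.45
tcp_pos: [0.575, -0.3289, 0.3359]
orientation: [2.219, 2.222, 0.0]
wrist_force: [-0.5, 0.4, -0.4]
finger_gap: 0.647
```

```bash
python3 - <<'E'
from h import *
import cv2,pickle
s=observe();print(s["tcp_pos"],s["wrist_force"],s["clock"],s["finger_gap"])
pickle.dump(calibration("wrist"),open("c.pkl","wb"))
cv2.imwrite("pics/w9.png",get_image("wrist")[:,:,::-1])
E
```

```text
[ 0.57496559 -0.3289068   0.33591438] [-0.53423288  0.39967095 -0.36981391] 26.45 0.6467093848546898
```

View pics/w9.png

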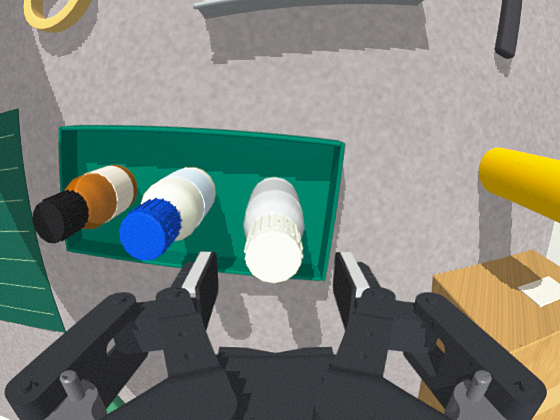

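The metal cap is at (273,254), centred between the jaws. I'll go to its release pose and grip it.

>>> move_arm --series '[[[-0.007,-0.001,0,0,-0.3],[0,0,0.02,0,-0.3],[0,0,0.02,0,-0.3],[0,0,0.014,0,-0.3],[0,0,0,0,1],[0,0,0,0,1],[0,0,0,0,1],[0,0,0,0,1]]]'

```text
clock: 27.3
tcp_pos: [0.5739, -0.3365, 0.2819]
orientation: [2.22, 2.221, 0.0]
wrist_force: [-0.1, -0.8, -1.1]
finger_gap: 0.361
```

>>> move_arm --series '[[[0,0,-0.01,0,1],[0,0,-0.025,0,1],[0,0,-0.03,0,1],[0,0,-0.02,0,1],[0.02,0,0,0,1],[0.035,0.002,0,0,1],[0.045,0.003,0,0,1],[0.045,0.003,0,0,1]]]'

```text
clock: 28.1
tcp_pos: [0.5812, -0.1893, 0.3659]
orientation: [-2.221, -2.221, -0.0]
wrist_force: [0.7, -0.3, -1.2]
finger_gap: 0.355
```

>>> move_arm --series '[[[0.045,0.003,0,0,1],[0.045,0.003,0,0,1],[0.045,0.003,0,0,1],[0.045,0.003,0,0,1],[0.045,0.003,0,0,1],[0.03,0.003,0,0,1],[0.011,0.001,0,0,1],[0,0,0,0,1]]]'

```text
clock: 28.9
tcp_pos: [0.6001, 0.0765, 0.366]
orientation: [-2.218, -2.225, 0.0]
wrist_force: [0.1, 0.2, -1.8]
finger_gap: 0.36
```

>>> move_arm --series '[[[0,0,0.03,0,1],[0,0,0.03,0,1],[0,0,0.018,0,1],[0,0,0.005,0,1],[0,0,0,0,1],[0,0,0,0,1],[0,0,0,0,1],[0,0,0,0,1]]]'

```text
clock: 29.7
tcp_pos: [0.6007, 0.0743, 0.2834]
orientation: [2.221, 2.221, 0.001]
wrist_force: [-0.2, -0.2, -0.8]
finger_gap: 0.356
```

>>> move_arm --series '[[[0,0,0.001,0,1],[0,0,0,0,1],[0,0,0,0,-0.3],[0,0,0,0,-0.3],[0,0,0,0,-0.3],[0,0,-0.02,0,-0.3],[0,0,-0.03,0,-0.3],[0,0,-0.03,0,-0.3]]]'

```text
clock: 30.5
tcp_pos: [0.6005, 0.0747, 0.3628]
orientation: [-2.22, -2.222, 0.001]
wrist_force: [0.6, -0.3, 0.3]
finger_gap: 0.649
```

>>> move_arm --series '[[[-0.03,-0.008,0,0,-0.3],[-0.045,-0.012,0,0,-0.3],[-0.045,-0.012,0,0,-0.3],[-0.045,-0.012,0,0,-0.3],[-0.045,-0.012,0,0,-0.3],[-0.045,-0.012,0,0,-0.3],[-0.045,-0.012,0,0,-0.3],[-0.045,-0.012,0,0,-0.3]]]'

```text
clock: 31.3
tcp_pos: [0.508, -0.272, 0.3623]
orientation: [2.22, 2.222, 0.0]
wrist_force: [0.2, -0.2, 0.1]
finger_gap: 0.652
```

>>> move_arm --series '[[[-0.035,-0.009,0,0,-0.3],[-0.018,-0.005,0,0,-0.3],[-0.005,-0.001,0.02,0,-0.3],[0,0,0.01,0,-0.3],[0,0,0,0,-0.3],[0,0,0,0,-0.3],[0,0,0,0,-0.3],[0,0,0,0,-0.3]]]'

```text
clock: 32.1
tcp_pos: [0.4942, -0.3279, 0.3329]
orientation: [2.219, 2.222, 0.0]
wrist_force: [1.1, 0.6, 0.3]
finger_gap: 0.649
```

```bash
python3 - <<'E'
from h import *
import cv2,pickle
s=observe();print(s["tcp_pos"],s["wrist_force"],s["clock"],s["finger_gap"])
cv2.imwrite("pics/w10.png",get_image("wrist")[:,:,::-1])
im=get_image("top")[:,:,::-1]; cv2.imwrite("pics/t10.png",im)
E
```

```text
[ 0.49415008 -0.32785246  0.33285303] [1.09064242 0.60176876 0.3494368 ] 32.1 0.6491829764278594
```

View pics/w10.png

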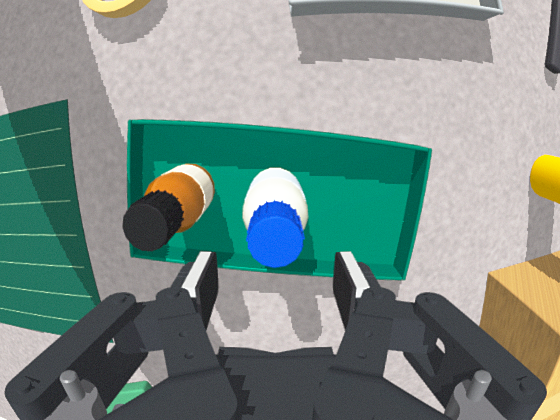

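View pics/t10.png

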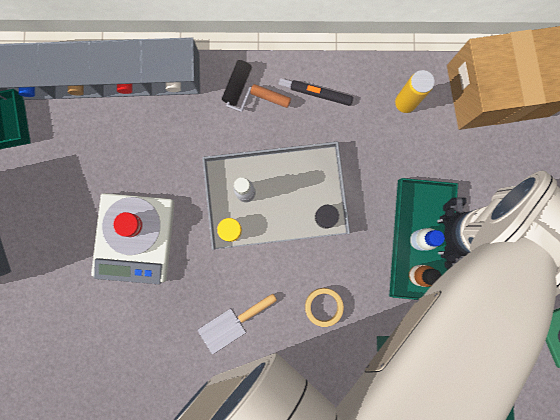

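The metal bottle is back at about (243,187), its original pixel. The blue cap at (275,237) is centred between the jaws, so I'll pick up the white bottle.

>>> move_arm --series '[[[0,0,0.03,0,-0.3],[0,0,0.02,0,-0.3],[0,0,0.011,0,-0.3],[0,0,0,0,-0.3],[0,0,0,0,1],[0,0,0,0,1],[0,0,0,0,1],[0,0,0,0,1]]]'

```text
clock: 33.0
tcp_pos: [0.494, -0.3286, 0.2724]
orientation: [2.219, 2.22, 0.0]
wrist_force: [-1.1, 0.2, 6.4]
finger_gap: 0.357
```

>>> move_arm --series '[[[0,0,-0.01,0,1],[0,0,-0.025,0,1],[0,0,-0.03,0,1],[0,0,-0.02,0,1],[0.02,0.008,0,0,1],[0.035,0.014,0,0,1],[0.04,0.016,0,0,1],[0.04,0.016,0,0,1]]]'

```text
clock: 33.8
tcp_pos: [0.5479, -0.1921, 0.3567]
orientation: [2.222, 2.221, 0.0]
wrist_force: [0.2, -0.3, -1.2]
finger_gap: 0.358
```

>>> move_arm --series '[[[0.04,0.016,0,0,1],[0.04,0.016,0,0,1],[0.04,0.016,0,0,1],[0.024,0.01,0,0,1],[0.01,0.004,0,0,1],[0,0,0,0,1],[0,0,0.03,0,1],[0,0,0.03,0,1]]]'

```text
clock: 34.6
tcp_pos: [0.6095, -0.0406, 0.2964]
orientation: [2.221, 2.219, 0.001]
wrist_force: [0.2, -0.5, -2.9]
finger_gap: 0.362
```

>>> move_arm --series '[[[0,0,0.015,0,1],[0,0,0.007,0,1],[0,0,0,0,1],[0,0,0,0,1],[0,0,0,0,1],[0,0,0,0,1],[0,0,0,0,1],[0,0,0,0,1]]]'

```text
clock: 35.4
tcp_pos: [0.6097, -0.0393, 0.2741]
orientation: [2.221, 2.222, 0.0]
wrist_force: [0.4, -0.1, -2.2]
finger_gap: 0.357
```

>>> move_arm --series '[[[0,0,0.001,0,1],[0,0,0,0,1],[0,0,0,0,-0.3],[0,0,0,0,-0.3],[0,0,0,0,-0.3],[0,0,-0.02,0,-0.3],[0,0,-0.03,0,-0.3],[0,0,-0.03,0,-0.3]]]'

```text
clock: 36.2
tcp_pos: [0.6096, -0.0393, 0.3536]
orientation: [-2.22, -2.221, 0.001]
wrist_force: [0.5, -0.3, 0.6]
finger_gap: 0.651
```

>>> move_arm --series '[[[-0.022,-0.015,0,0,-0.3],[-0.036,-0.025,0,0,-0.3],[-0.036,-0.025,0,0,-0.3],[-0.036,-0.025,0,0,-0.3],[-0.036,-0.025,0,0,-0.3],[-0.036,-0.025,0,0,-0.3],[-0.036,-0.025,0,0,-0.3],[-0.026,-0.018,0,0,-0.3]]]'

```text
clock: 37.0
tcp_pos: [0.4253, -0.3052, 0.3532]
orientation: [2.222, 2.22, -0.0]
wrist_force: [0.4, -0.6, -0.0]
finger_gap: 0.648
```

>>> move_arm --series '[[[-0.014,-0.01,0,0,-0.3],[-0.004,-0.002,0.02,0,-0.3],[0,0,0.02,0,-0.3],[0,0,0,0,-0.3],[0,0,0,0,-0.3],[0,0,0,0,-0.3],[0,0,0,0,-0.3],[0,0,0,0,-0.3]]]'

```text
clock: 37.8
tcp_pos: [0.415, -0.3213, 0.3138]
orientation: [2.22, 2.222, -0.0]
wrist_force: [-0.3, 0.1, 0.3]
finger_gap: 0.65
```

```bash
python3 - <<'E'
from h import *
import cv2,pickle
s=observe();print(s["tcp_pos"],s["wrist_force"],s["clock"],s["finger_gap"])
cv2.imwrite("pics/w11.png",get_image("wrist")[:,:,::-1])
im=get_image("top")[:,:,::-1]; cv2.imwrite("pics/t11.png",im)
E
```

```text
[ 0.4150195  -0.32132664  0.31375639] [-0.33053     0.09970082  0.31728468] 37.8 0.6496948363361413
```

View pics/w11.png

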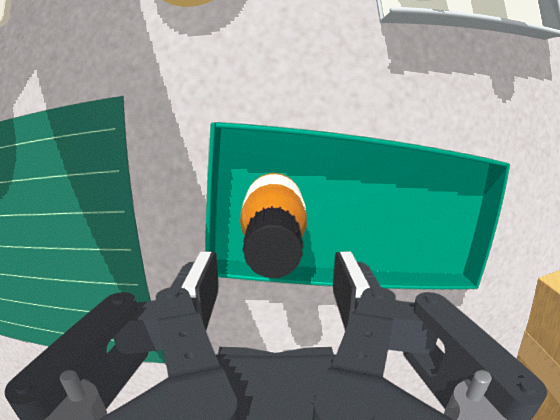

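View pics/t11.png

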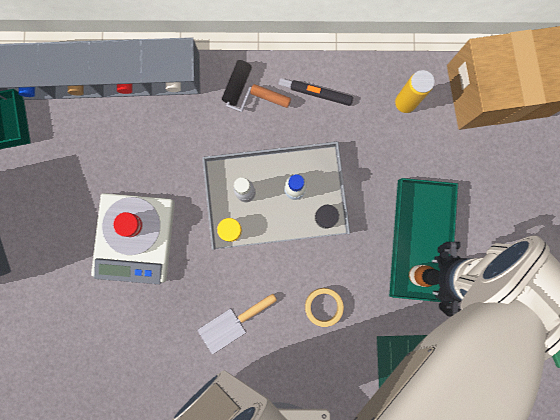

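Metal and white are back in the bay, and the amber cap at (273,247) is centred in the jaws.

>>> move_arm --series '[[[0,0,0.02,0,-0.3],[0,0,0.02,0,-0.3],[0,0,0.01,0,-0.3],[0,0,0,0,-0.3],[0,0,0,0,1],[0,0,0,0,1],[0,0,0,0,1],[0,0,0,0,1]]]'

```text
clock: 38.7
tcp_pos: [0.4149, -0.3216, 0.2641]
orientation: [2.22, 2.221, -0.0]
wrist_force: [-1.4, 0.6, 6.3]
finger_gap: 0.363
```

```bash
python3 - <<'E'
from h import *
import cv2
np.set_printoptions(precision=4,suppress=True)
T=calibration("top")
R={"blue":lambda h:(h[:,:,0]>105)&(h[:,:,0]<130)&(h[:,:,1]>150)}
for f in ["top0","t11"]:
    im=cv2.imread(f"pics/{f}.png"); h=cv2.cvtColor(im,cv2.COLOR_BGR2HSV)[140:255,200:355]
    ys,xs=np.nonzero(R["blue"](h)); print(f,"blue",xs.mean()+200,ys.mean()+140,len(xs),ys.min()+140)
    print(atz(T,xs.mean()+200,ys.min()+140+7.3,.133))
    ys,xs=np.nonzero((h[:,:,1]<25)&(h[:,:,2]>215)&(np.arange(h.shape[1])<70)[None,:]);print("white",xs.mean()+200,ys.mean()+140,len(xs))
a=cv2.imread("pics/top0.png")[140:255,200:355];b=cv2.imread("pics/t11.png")[140:255,200:355]
cv2.imwrite("pics/cmp.png",cv2.resize(cv2.vconcat([a,b]),None,fx=2.6*1,fy=2.6,interpolation=cv2.INTER_CUBIC))
E
```

```text
top0 blue 297.0858585858586 182.10606060606062 198 174
[ 0.6101 -0.0394  0.133 ]
white 242.17000000000002 187.21 200
t11 blue 295.819587628866 182.31958762886597 194 175
[ 0.608  -0.0368  0.133 ]
white 240.9157894736842 186.23684210526315 190
```

View pics/cmp.png

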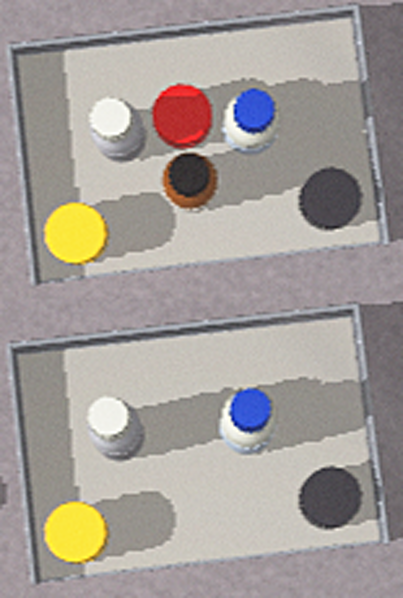

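Metal and white are each within about 3 mm of their starting pixels. Now the amber bottle goes back.

>>> move_arm --series '[[[0,0,-0.01,0,1],[0,0,-0.02,0,1],[0,0,-0.025,0,1],[0,0,-0.025,0,1],[0.02,0,0,0,1],[0.03,0.01,0,0,1],[0.035,0.015,0,0,1],[0.039,0.018,0,0,1]]]'

```text
clock: 39.5
tcp_pos: [0.4574, -0.1957, 0.3428]
orientation: [-2.222, -2.22, -0.0]
wrist_force: [0.8, -0.8, -1.3]
finger_gap: 0.361
```

>>> move_arm --series '[[[0.039,0.018,0,0,1],[0.039,0.018,0,0,1],[0.039,0.018,0,0,1],[0.039,0.018,0,0,1],[0.035,0.018,0,0,1],[0.019,0.01,0,0,1],[0,0,0,0,1],[0,0,0,0,1]]]'

```text
clock: 40.3
tcp_pos: [0.5571, 0.0135, 0.3426]
orientation: [-2.218, -2.223, 0.001]
wrist_force: [-0.6, -1.1, -1.0]
finger_gap: 0.358
```

>>> move_arm --series '[[[0,0,0.02,0,1],[0,0,0.025,0,1],[0,0,0.02,0,1],[0,0,0.01,0,1],[0,0,0.002,0,1],[0,0,0,0,1],[0,0,0,0,1],[0,0,0,0,1]]]'

```text
clock: 41.1
tcp_pos: [0.5579, 0.0126, 0.2669]
orientation: [2.22, 2.221, 0.001]
wrist_force: [0.2, 0.1, -1.2]
finger_gap: 0.357
```

>>> move_arm --series '[[[0,0,0.002,0,1],[0,0,0,0,1],[0,0,0,0,-0.3],[0,0,0,0,-0.3],[0,0,0,0,-0.3],[0,0,-0.02,0,-0.3],[0,0,-0.03,0,-0.3],[0,0,-0.04,0,-0.3]]]'

```text
clock: 41.9
tcp_pos: [0.5573, 0.0127, 0.3537]
orientation: [-2.219, -2.22, 0.003]
wrist_force: [1.8, -0.1, 1.0]
finger_gap: 0.652
```

>>> move_arm --series '[[[-0.04,0,-0.02,0,-0.3],[-0.045,0,0,0,-0.3],[-0.045,-0.01,0,0,-0.3],[-0.045,-0.01,0,0,-0.3],[-0.045,-0.01,0,0,-0.3],[-0.045,-0.01,0,0,-0.3],[-0.045,-0.01,0,0,-0.3],[-0.045,0,0,0,-0.3]]]'

```text
clock: 42.7
tcp_pos: [0.5066, -0.3441, 0.3744]
orientation: [2.221, 2.221, -0.0]
wrist_force: [1.0, -0.1, 1.0]
finger_gap: 0.655
```

>>> move_arm --series '[[[0,0,0,0,-0.3],[0,0,0,0,-0.3],[0,0,0,0,-0.3],[0,0,0,0,-0.3],[0,0,0,0,-0.3],[0,0,0,0,-0.3],[0,0,0,0,-0.3],[0,0,0,0,-0.3]]]'

```text
clock: 43.5
tcp_pos: [0.5079, -0.3421, 0.3741]
orientation: [2.22, 2.222, -0.0]
wrist_force: [-0.3, -0.1, 0.3]
finger_gap: 0.648
```

```bash
python3 - <<'E'
from h import *
import cv2
s=observe();print(s["tcp_pos"],s["wrist_force"],s["clock"],s["finger_gap"],abs(s["joint_vel"]).max())
cv2.imwrite("pics/t12.png",get_image("top")[:,:,::-1]);cv2.imwrite("pics/s12.png",get_image("scene")[:,:,::-1])
a=cv2.imread("pics/top0.png")[140:255,200:355];b=cv2.imread("pics/t12.png")[140:255,200:355]
cv2.imwrite("pics/cmp2.png",cv2.resize(b,None,fx=5,fy=5,interpolation=cv2.INTER_CUBIC))
T=calibration("top")
np.set_printoptions(precision=4,suppress=True)
def m(im,f):
    h=cv2.cvtColor(im,cv2.COLOR_BGR2HSV).astype(int)
    ys,xs=np.nonzero(f(h));return xs.mean(),ys.mean(),len(xs)
X=np.arange(155)[None,:];Y=np.arange(115)[:,None]
for n,f in {"blue":lambda h:(h[...,0]>105)&(h[...,0]<130)&(h[...,1]>150),"metal":lambda h:(h[...,1]<25)&(h[...,2]>215)&(X<70),
 "amber":lambda h:(h[...,2]<60)&(X<90)&(X>55)&(Y>50),"yellow":lambda h:(h[...,0]>20)&(h[...,0]<35)&(h[...,1]>150)&(X<60),"grey":lambda h:(h[...,2]<90)&(X>110)&(X<141)&(Y>60)}.items(): print(n,np.array(m(a,f)),np.array(m(b,f)))
E
```

```text
[ 0.50790548 -0.34210529  0.37414366] [-0.26955353 -0.12610028  0.33058835] 43.5 0.6482290060103116 0.00399150556256542
blue [ 97.0859  42.1061 198.    ] [ 95.8673  42.3469 196.    ]
metal [ 42.17  47.21 200.  ] [ 40.9781  45.3224 183.    ]
amber [ 72.3017  66.7486 179.    ] [ 72.0914  67.3011 186.    ]
yellow [ 28.8379  89.3676 438.    ] [ 28.7719  89.3387 434.    ]
grey [126.5488  75.9698 430.    ] [126.5256  75.9837 430.    ]
```

View pics/s12.png

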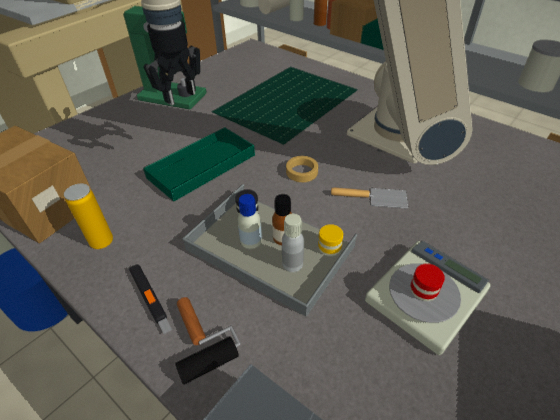

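View pics/t12.png

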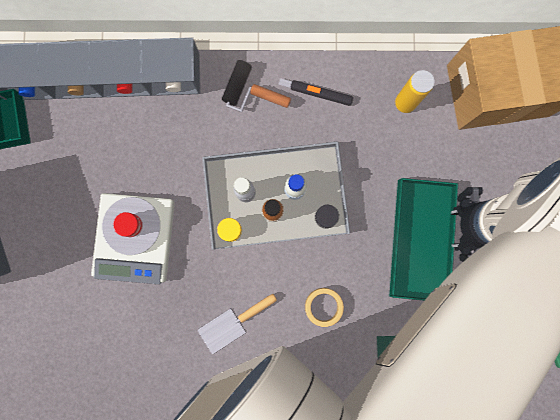

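Everything stands upright where it belongs. The bottle caps are within about 2 px (roughly 4 mm) of their starting pixels, the yellow and grey pots have not moved, and the arm is clear and at rest. I'll hand in the job.

```bash
python3 -c "
from plant import *
print(sign_off())"
```

```text
the job is handed in; nothing more can be done
None
```

The job is done and handed in at about 43.6 s of the 147 s allowed; hand-in gave no verdict. I stood amber, white and metal in the tray, set the red pot on the scale's pan, then put metal, white and amber back in the bay.

**Last checks:**
- **Red pot:** upright and released on the pan. The top camera put it at (0.523, 0.323), 3–4 mm from the pan centre I measured at about (0.5215, 0.327). I took that before the bottles went back; the last pictures show it still standing there.
- **Bottles:** upright and back in place. In the top view the caps are about 1.2 px (white), 2.2 px (metal) and 0.6 px (amber) from their starting pixels. That is roughly 1–4 mm, against the 15 mm allowed.
- **Yellow and grey pots:** within 0.1 px of where they were.
- **Robot:** clear of everything and at rest. The highest wrist force shown in the move reports was about 7 N, while gripping the caps.

**Failed or disagreed:**
- The first long approach stopped about 4 cm short because its rows went over the 50 mm limit. I corrected it before touching anything.
- The cameras disagreed by up to 6 mm on single points, worst for the pan in the first scene picture and for the white bottle in a wrist picture taken while the arm was still moving. I used the values that several views agreed on.

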